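Build up the cooled test board on its stand

TASK

Set up the test board for measurement: stand the round black stand upright inside the ring printed on the round metal plate, then lay the board flat, chips up, centred on the stand, then seat the larger finned heat sink on the board's larger chip, and last the smaller heat sink on the smaller chip. Each heat sink sits centred on its chip with its fins running along the board's length; set everything down rather than dropping it, and leave the solder spool, the multimeter and the parts bin where they are.

Things in the scene. Friction and masses are not known exactly. Their poses are not given: they have to be found in the camera images.
- plate_top (a point): Fixed round dark steel plate on the bench, 116 mm diameter, 8 mm thick, with a thin white ring of 78 mm diameter printed on its top. The point is the centre of the ring on the plate's top face, 8 mm above the bench; z up.
- stand_center (a point): Loose plain black cylinder, 62 mm diameter, 40 mm high, about 250 g, standing upright on the bench. The point is its centre, 20 mm above its underside; z up along its axis.
- board_center (a point): Loose board, black on a silver base, a slab 130 (x) x 60 (y) x 14 mm, 280 g, chips up; grip its free long edges. Point: slab centre, 7 mm above its underside; x along its length, z up. Square metal-topped chips on the long centre line, tops 10 mm above the point: larger, 42 mm, at x = +28 mm; smaller, 26 mm, at x = -24 mm. Grey socket 16 x 13 x 11 mm at x = -57 mm; orange buttons at the +x end.
- large_sink_center (a point): Larger loose heat sink, aluminium fins on a black base, 40 x 40 mm, 34 mm high, about 60 g, standing fins up on the bench. The point is its centre, 17 mm above its underside; the fins run along its x and are upright plates side by side along its y; the sides across y are flat; z up.
- small_sink_center (a point): Smaller loose heat sink, aluminium fins on a black base, 26 x 26 mm, 26 mm high, about 25 g, standing fins up on the bench. The point is its centre, 13 mm above its underside; the fins run along its x and are upright plates side by side along its y; the sides across y are flat; z up.
- spool_center (a point): Bystander: loose solder spool with white flanges and a grey winding, 50 mm diameter, 42 mm high, standing upright on the bench. The point is its centre.
- meter_center (a point): Bystander: loose dark grey multimeter lying on the bench, 165 mm (its x) x 80 mm x 36 mm, with a dial 8 mm higher. The point is 18 mm above its underside, at its middle.
- bin_center (a point): Bystander: loose open dark grey parts bin, 150 mm (its x) x 110 mm (its y), 50 mm high, holding small parts, standing on the bench. The point is its centre, 25 mm above its underside.
Mind the look-alikes: they are no part of the job. What is shaped like the part that bears large_sink_center but pink or yellow is not meant.

How it is judged (in metres and radians):
On the way, in this order (a step that is already met when the one before it is completed fails the run):
1. the stand is set down and released upright inside the ring on the plate (horizontal distance between stand_center and plate_top below 0.012 m and z of stand_center in the frame of plate_top between 0.016 and 0.024 m and angle between stand_center's own z axis and vertical below 0.08 rad and contact force between the fingers and stand below 0.05 N and linear speed of stand below 0.02 m/s), for 0.2 s.
2. the board is laid flat and centred on the stand, and released (horizontal distance between board_center and stand_center below 0.012 m and z of board_center in the frame of stand_center between 0.023 and 0.031 m and angle between board_center's own z axis and vertical below 0.08 rad and contact force between the fingers and board below 0.05 N and linear speed of board below 0.02 m/s), for 0.2 s.
3. the larger heat sink is seated on the larger chip, fins along the board, and released (x of large_sink_center in the frame of board_center between 0.02 and 0.036 m and y of large_sink_center in the frame of board_center between -0.008 and 0.008 m and z of large_sink_center in the frame of board_center between 0.023 and 0.031 m and angle between large_sink_center's own z axis and vertical below 0.12 rad and angle between the x axis of large_sink_center and the x axis of board_center, either way round below 0.26 rad and contact force between the fingers and large_sink below 0.05 N and linear speed of large_sink below 0.02 m/s), for 0.2 s.
4. the smaller heat sink is seated on the smaller chip, fins along the board, and released (x of small_sink_center in the frame of board_center between -0.032 and -0.016 m and y of small_sink_center in the frame of board_center between -0.008 and 0.008 m and z of small_sink_center in the frame of board_center between 0.019 and 0.027 m and angle between small_sink_center's own z axis and vertical below 0.12 rad and angle between the x axis of small_sink_center and the x axis of board_center, either way round below 0.26 rad and contact force between the fingers and small_sink below 0.05 N and linear speed of small_sink below 0.02 m/s), for 0.2 s.
At the end, for the whole second after the job is handed in: All at rest: stand upright on the plate within 12 mm of the ring's centre, board flat, chips up, within 12 mm of the stand's centre, each heat sink upright on its own chip within 8 mm along and across the board, fins within 15 degrees of the board's length (horizontal distance between stand_center and plate_top below 0.012 m and z of stand_center in the frame of plate_top between 0.016 and 0.024 m and angle between each of stand_center, board_center's own z axis and vertical below 0.08 rad and horizontal distance between board_center and stand_center below 0.012 m and z of board_center in the frame of stand_center between 0.023 and 0.031 m and x of large_sink_center in the frame of board_center between 0.02 and 0.036 m and y of large_sink_center in the frame of board_center between -0.008 and 0.008 m and z of large_sink_center in the frame of board_center between 0.023 and 0.031 m and angle between each of large_sink_center, small_sink_center's own z axis and vertical below 0.12 rad and angle between the x axis of each of large_sink_center, small_sink_center and the x axis of board_center, either way round below 0.26 rad and x of small_sink_center in the frame of board_center between -0.032 and -0.016 m and y of small_sink_center in the frame of board_center between -0.008 and 0.008 m and z of small_sink_center in the frame of board_center between 0.019 and 0.027 m and linear speed of each of stand, board, large_sink, small_sink below 0.02 m/s and angular speed of each of stand, board, large_sink, small_sink below 0.15 rad/s); the robot touches nothing.
It fails at once if the solder spool is pushed more than 30 mm from its place (distance of spool_center from where it was at the start of the episode above 0.03 m).
It fails at once if the multimeter is pushed more than 30 mm from its place (distance of meter_center from where it was at the start of the episode above 0.03 m).
It fails at once if the parts bin is pushed more than 30 mm from its place (distance of bin_center from where it was at the start of the episode above 0.03 m).
It fails at once if the stand, the board or a heat sink is dropped (falls freely at more than 0.6 m/s) ((linear speed of stand above 0.6 m/s and contact force between the fingers and stand below 0.01 N) or (linear speed of board above 0.6 m/s and contact force between the fingers and board below 0.01 N) or (linear speed of large_sink above 0.6 m/s and contact force between the fingers and large_sink below 0.01 N) or (linear speed of small_sink above 0.6 m/s and contact force between the fingers and small_sink below 0.01 N)).
It also fails if it takes over 123 s, if anything falls off the work surface, if the arm or the gripper's body presses on something with over 40 N, if the wrist force passes 120 N, or if a joint passes its speed limit or range.

ROBOT

A 7-joint arm with a two-finger parallel gripper is mounted at the origin on the work surface. World frame = base frame: x ahead of the robot, y to its left, z up, the work surface at z = 0. Lengths are in mm, angles in degrees, forces in N, time in s.
With the tool pointing down it reaches from about 400 to 875 mm from the base axis. Payload 6.5 kg.
Tool frame: the origin (TCP) lies between the finger pads; the fingertips stand 14 mm ahead of it and the grasp point (between the pads) lies 5 mm behind it (ctrl.nose_length is the distance from the TCP to the fingertips, in mm); z points along the fingers, y is the direction in which the jaws open and shut (so a half turn about z gives the same grasp; the last joint's range is limited). The gripper opens to 88 mm and grips with 3 to 60 N. Pads are 18 mm wide; open, the fingers measure 123 mm over their backs; the gripper's body (75 mm by 187 mm) begins 45 mm behind the grasp point.
Start: joints at [73.499, 30.733, -0.252, 88.115, 0.149, 61.152, -4.079], TCP at [142.988, -634.07, 252.716] pointing down, gripper open.
Joint ranges: [-154.64, 154.64], [-21.42, 123.67], [-72.66, 72.17], [13.99, 137.28], [-74.86, 254.86], [10.95, 109.41], [-158.01, 158.01]. Speed limits (degrees/s): [136.94, 136.94, 180, 180, 180, 180, 180].

INTERFACE

Orientations are given as [roll, pitch, yaw] about the fixed x, y, z axes, in that order (R = Rz(yaw) Ry(pitch) Rx(roll)).
In Python, from station import ctrl gives the robot as it stands. The module is installed in compiled form; this text tells all that it offers. Calls block until the motion is done:
- ctrl.move_ptp(position, orientation): joint-space move of the TCP to a pose.
- ctrl.movel(position, max_speed=150, rotation=None, stop_force=None): straight line of the TCP; rotation=None keeps the orientation; max_speed is the mean speed in mm/s. With stop_force (N) it stops when the force on the tool has changed by that much, and returns True; else False.
- ctrl.movej(angles): joint-space move.
- ctrl.command_gripper(opening, grasp_force=None): finger opening in mm; grasp_force is the grip in N (None keeps the last); returns when the fingers have stopped.
- ctrl.dwell(seconds).
- ctrl.solve_ik(position, orientation): joint angles nearest the present ones, or None.
- ctrl.sense(): the state.
- ctrl.snapshot(name): name is "side" or "top" or "wrist"; returns a dict with "color" (480x640x3 uint8, blue, green, red), "fx", "fy", "cx", "cy" (pixels), "k1" (the pictures are not rectified: a ray, as slopes to the right and down, at radius r is drawn at 1 + k1 r^2 times it, then the intrinsics apply), "R" (3x3) and "t" (3): a world point X has camera coordinates R X + t. Camera axes: x right, y down, z forward; pixel columns grow to the right and rows downward; lengths in mm; the calibration is good to about 2 mm. A picture is of the moment at which its call begins. There is no depth.
A pose or a line that the arm cannot do raises ctrl.Unreachable and nothing moves.
- ctrl.job_done(): hands the job in, once; it reports no verdict.
The state is a dict: "t": time; "joint_positions": joint angles; "qvel": joint speeds; "effort": joint torques, N m; "position": TCP position; "ee_rot": TCP orientation; "force": force on the tool from outside, world axes, zero at the start; "torque": the same for the moment, N m; "width": finger opening in mm.
Only numpy, scipy, OpenCV 4.12 (cv2) and the standard library are available. Lean on these libraries where they do the work, as an engineer would, in place of code of your own. Each camera call takes 0.05 s, during which the arm holds its last target. There are 200 camera calls.

## Working session

There is one attempt and no reset: what is moved stays moved. The work goes in short steps, each a Python script; the robot and the scene stay as the last script left them, time stands still between calls to the robot, and variables do not carry over. Pictures are saved under pics/ and viewed, about 12 in all and at most 16, crops included, and the job is handed in when it is done.

```bash
mkdir -p pics; cat > h.py <<'E'
import numpy as np, cv2, pickle
from scipy.optimize import least_squares
from station import ctrl
def snap(name, fn):
    s=ctrl.snapshot(name); cv2.imwrite(f'pics/{fn}.png',s['color']); pickle.dump(s,open(f'pics/{fn}.pkl','wb')); return s
def load(fn): return pickle.load(open(f'pics/{fn}.pkl','rb'))
def ray(s,px):
    d=np.array([(px[0]-s['cx'])/s['fx'],(px[1]-s['cy'])/s['fy']]); u=d.copy()
    for _ in range(30): u=d/(1+s['k1']*(u@u))
    R=np.array(s['R']); o=-R.T@np.array(s['t']); v=R.T@np.array([u[0],u[1],1]); return o,v/np.linalg.norm(v)
def atz(s,px,z):
    o,v=ray(s,px); return o+v*(z-o[2])/v[2]
def tri(*obs):
    A=np.zeros((3,3));b=np.zeros(3);L=[]
    for s,p in obs:
        o,v=ray(s,p);M=np.eye(3)-np.outer(v,v);A+=M;b+=M@o;L.append((o,v))
    X=np.linalg.solve(A,b); return X,[float(np.linalg.norm((np.eye(3)-np.outer(v,v))@(X-o))) for o,v in L]
def proj(s,X):
    c=np.array(s['R'])@np.array(X)+np.array(s['t']); u=c[:2]/c[2]; u=u*(1+s['k1']*(u@u)); return u*[s['fx'],s['fy']]+[s['cx'],s['cy']]
def crop(fn,x0,y0,w,h,k):
    im=cv2.imread(f'pics/{fn}.png')[y0:y0+h,x0:x0+w]; cv2.imwrite(f'pics/{fn}_c{x0}_{y0}.png',cv2.resize(im,None,fx=k,fy=k,interpolation=cv2.INTER_CUBIC))
E
python3 - <<'E'
from h import *
print(ctrl.sense())
for n in('side','top','wrist'):
    s=snap(n,n+'0'); print(n,s['fx'],s['k1'],-np.array(s['R']).T@np.array(s['t']),np.array(s['R'])[2])
E
```

```text
{'t': 0.0, 'joint_positions': array([73.4972416 , 30.77662023, -0.25519981, 88.16895564,  0.14885136,
       61.1512225 , -4.07925272]), 'qvel': array([ 0.03403088,  0.10679554,  0.05286322,  0.0379234 ,  0.06779848,
       -0.05635731,  0.00133305]), 'effort': array([-1.69254936e-04, -5.70976174e+01,  9.90502685e-01, -2.51606119e+01,
       -5.61891636e-02,  1.77151489e-02,  1.41874284e-04]), 'position': array([ 142.87770535, -633.51396827,  251.86067688]), 'ee_rot': array([-1.79903755e+02,  6.53681037e-03,  1.27148118e+01]), 'force': array([-0.38582982,  0.44301536, -0.1125278 ]), 'torque': array([ 0.01625936,  0.06873701, -0.02083918]), 'width': 87.84064844182336}
side 613.3671128080379 -0.0923390317777796 [ 176.71365519 -775.16488387 1071.22571592] [ 0.24020508  0.59538631 -0.76669202]
top 570.4036700728383 -0.13116052922326185 [ 2.86724789e+02 -3.06506588e-01  1.33390731e+03] [ 0.1668808   0.00823243 -0.98594271]
wrist 404.20913206153574 -0.0022221490746334887 [ 206.75101289 -619.14941372  383.03533649] [-0.25384714 -0.05535232 -0.96565923]
```

View pics/top0.png

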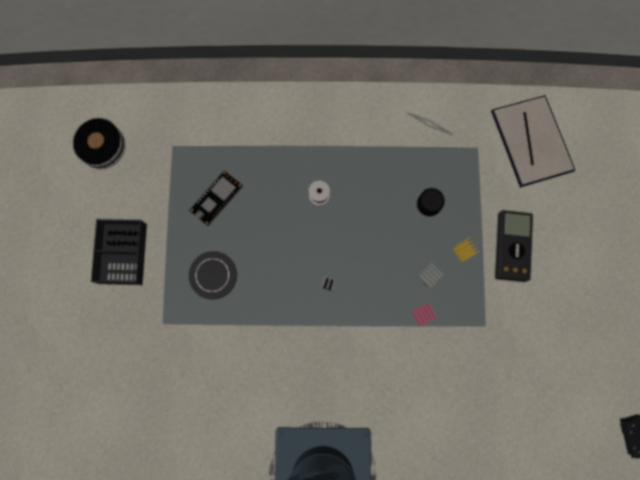

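View pics/side0.png

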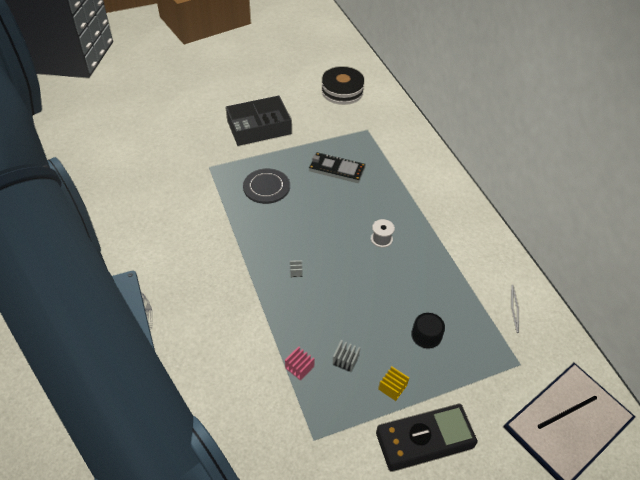

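```bash
python3 - <<'E'
from h import *
T=load('top0');S=load('side0')
for n,a,b in [('stand',(431,199),(429,323)),('sinkL',(431,275),(347,354)),('sinkS',(328,284),(296,268)),('plate',(213,275),(267,184)),('board',(217,197),(338,165)),('spool',(319,189),(383,228)),('yellow',(466,250),(394,382)),('pink',(425,315),(300,362)),('meter',(516,248),(425,435)),('bin',(120,250),(258,116)),('chipL',(225,187),(349,168)),('chipS',(207,205),(328,162))]:
    X,r=tri((T,a),(S,b)); print(n,X.round(),np.round(r,1))
E
```

```text
stand [ 633. -250.   45.] [0.5 0.5]
sinkL [ 457. -249.   27.] [0.7 0.7]
sinkS [436. -11.  17.] [1.2 1.2]
plate [456. 259.  14.] [1.7 1.7]
board [642. 256.  22.] [0.9 0.9]
spool [655.  13.  40.] [1.8 1.8]
yellow [ 517. -334.   25.] [1.2 1.2]
pink [ 365. -234.   27.] [1.5 1.5]
meter [ 522. -451.   34.] [1.4 1.4]
bin [505. 475.  48.] [1.6 1.6]
chipL [666. 238.  20.] [0.5 0.5]
chipS [624. 280.  16.] [1.4 1.4]
```

```bash
python3 - <<'E'
from h import *
D=[180,0,0]
for fn,p in [('wA',(520,-280,280)),('wB',(560,-200,280)),('wC',(480,-20,280)),('wD',(560,205,280)),('wE',(520,275,280))]:
    ctrl.move_ptp(p,D); s=snap('wrist',fn); q=ctrl.sense(); print(fn,q['t'],q['position'].round(1),q['joint_positions'].round())
a=cv2.imread('pics/wA.png');b=cv2.imread('pics/wD.png')
cv2.imwrite('pics/pair.png',cv2.resize(np.vstack([a,b]),(640,960))[:, :])
E
```

```text
wA 2.075 [ 519.4 -281.4  279.9] [ 30.  24.  -8.  96.   4.  61. -69.]
wB 2.575 [ 559.7 -201.   279.9] [ 23.  24. -10.  95.   5.  61. -79.]
wC 3.4333 [480.9 -22.3 280.2] [ 10.  13. -15. 111.   4.  57. -97.]
wD 4.4333 [560.5 202.1 279.8] [  -9.   25.  -21.   94.   10.   62. -123.]
wE 4.9 [520.6 273.2 280.2] [ -15.   25.  -22.   95.   10.   62. -131.]
```

View pics/wA.png

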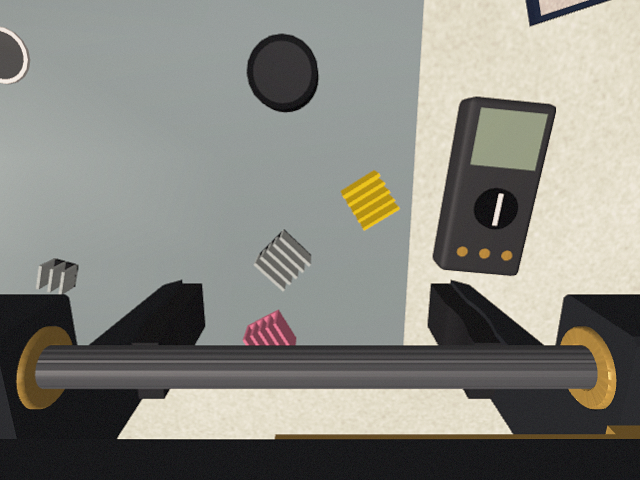

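View pics/wD.png

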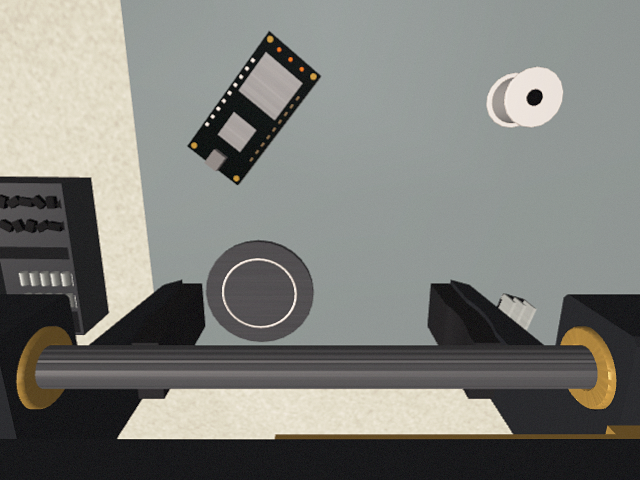

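```bash
python3 - <<'E'
from h import *
def tile(fn,X):
    s=load(fn);c=np.clip(proj(s,X).astype(int)-65,0,[510,350]);im=s['color'][c[1]:c[1]+130,c[0]:c[0]+130]
    im=cv2.resize(im,(260,260),interpolation=cv2.INTER_CUBIC); im=cv2.convertScaleAbs(im,alpha=1.2,beta=20)
    for k in range(0,130,10):
        L=8 if k%50 else 16
        cv2.line(im,(2*k,0),(2*k,L),(0,0,255),1);cv2.line(im,(0,2*k),(L,2*k),(0,0,255),1)
    print(fn,c); return im
r1=[tile('wA',[457,-249,27]),tile('wB',[457,-249,27]),tile('wC',[436,-11,17])]
r2=[tile('wB',[633,-250,42]),tile('wE',[456,259,8]),tile('wE',[642,256,18])]
cv2.imwrite('pics/m1.png',np.vstack([np.hstack(r1),np.hstack(r2)]))
E
```

```text
wA [218 196]
wB [299 234]
wC [240 177]
wB [308  55]
wE [265 191]
wE [271   0]
```

View pics/m1.png

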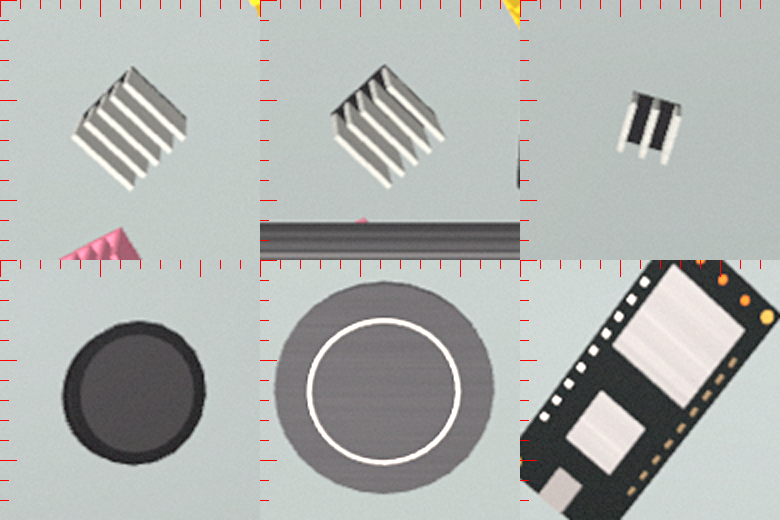

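```bash
cat > fit.py <<'E'
from h import *
def boxpts(w,d,h):  # local z from 0..h
    return np.array([[sx*w/2,sy*d/2,z] for sx in(-1,1) for sy in(-1,1) for z in(0,h)])
def cyl(D,h):
    a=np.linspace(0,2*np.pi,60,endpoint=False); return np.array([[D/2*np.cos(t),D/2*np.sin(t),z] for t in a for z in(0,h)])
def mask(s,X,th,R):
    im=cv2.GaussianBlur(s['color'],(3,3),0).astype(int); c=proj(s,X).astype(int)
    y0,y1,x0,x1=max(c[1]-R,0),c[1]+R,max(c[0]-R,0),c[0]+R
    sub=im[y0:y1,x0:x1]; bg=np.median(sub[np.r_[0:4]].reshape(-1,3),axis=0) if 0 else BG
    m=np.zeros(im.shape[:2],np.uint8); m[y0:y1,x0:x1]=(np.abs(sub-bg).max(2)>th)*255
    m=cv2.morphologyEx(m,cv2.MORPH_CLOSE,np.ones((5,5)))
    n,l,st,ce=cv2.connectedComponentsWithStats(m)
    ids=[k for k in range(1,n) if st[k,4]>60]
    k=min(ids,key=lambda k:np.linalg.norm(ce[k]-c)); pts=cv2.findContours((l==k).astype(np.uint8),cv2.RETR_EXTERNAL,cv2.CHAIN_APPROX_NONE)[0]
    return cv2.convexHull(max(pts,key=len))[:,0,:].astype(float)
A=np.linspace(0,2*np.pi,72,endpoint=False); U=np.c_[np.cos(A),np.sin(A)]
def fit(P,views,x0,zfree=True,yaw=True):
    """support functions of observed hull vs projected model hull"""
    H=[(s,(U@h.T).max(1)-(0.5*0)) for s,h in views]
    def f(p):
        c,sn=np.cos(p[3]),np.sin(p[3]); Q=P@np.array([[c,sn,0],[-sn,c,0],[0,0,1]])+p[:3]
        return np.concatenate([(U@np.array([proj(s,q) for q in Q]).T).max(1)-h for s,h in H])
    fr=[0,1]+([2] if zfree else [])+([3] if yaw else []); x0=np.array(x0,float)
    def g(v): x=x0.copy(); x[fr]=v; return f(x)
    r=least_squares(g,x0[fr],loss='soft_l1',x_scale=[.1 if k==3 else 10 for k in fr]); x=x0.copy(); x[fr]=r.x
    return x,np.sqrt(np.mean(r.fun**2))
s=load('wA'); BG=np.median(s['color'][100:220,100:230].reshape(-1,3),axis=0)
E
python3 - <<'E'
from fit import *
print(BG)
jobs={'stand':(cyl(62,40),[633,-250,0,0],['wA','wB'],60,False),'L':(boxpts(40,40,34),[457,-249,0,.8],['wA','wB'],45,True),
'S':(boxpts(26,26,26),[436,-11,0,0.2],['wC','wB'],32,True),'plate':(cyl(116,8),[456,259,0,0],['wD','wE'],75,False),'board':(boxpts(130,60,14),[642,256,0,-.8],['wD','wE'],105,True)}
for n,(P,x0,vs,R,yw) in jobs.items():
  try:
    views=[(load(v),mask(load(v),np.array(x0[:3])+[0,0,15],25,R)) for v in vs]
    for zf in(True,False):
        x,e=fit(P,views,x0,zf,yw); print(n,x[:3].round(1),round(np.degrees(x[3]),1),'rms px',round(e,2))
    for v,h in views: print('  ',v,h.min(0),h.max(0))
  except Exception as ex: print(n,repr(ex))
E
```

```text
[156. 159. 153.]
stand [ 631.7 -252.3   -0.8] 0.0 rms px 0.44
stand [ 631.6 -252.3    0. ] 0.0 rms px 0.45
   {'color': array([[[152, 154, 148],
        [150, 155, 148],
        [151, 155, 147],
        ...,
        [190, 210, 219],
        [190, 211, 219],
        [191, 211, 220]],

       [[153, 155, 149],
        [151, 154, 147],
        [149, 152, 146],
        ...,
        [191, 213, 221],
        [194, 216, 222],
        [194, 215, 223]],

       [[152, 153, 148],
        [153, 155, 148],
        [153, 155, 149],
        ...,
        [198, 219, 226],
        [196, 218, 223],
        [196, 217, 225]],

       ...,

       [[ 19,  13,  16],
        [ 26,  23,  24],
        [ 28,  26,  24],
        ...,
        [ 25,  19,  22],
        [ 20,  17,  17],
        [ 27,  23,  22]],

       [[ 27,  24,  25],
        [ 28,  24,  26],
        [ 25,  21,  25],
        ...,
        [ 25,  24,  20],
        [ 30,  24,  27],
        [ 26,  24,  27]],

       [[ 22,  21,  20],
        [ 21,  20,  18],
        [ 24,  22,  23],
        ...,
        [ 26,  28,  24],
        [ 27,  24,  24],
    
[... 13170 characters left out ...]
 26,  24],
        ...,
        [ 24,  23,  25],
        [ 30,  24,  26],
        [ 33,  30,  32]],

       [[ 26,  23,  25],
        [ 26,  25,  23],
        [ 21,  19,  20],
        ...,
        [ 26,  24,  22],
        [ 30,  25,  26],
        [ 28,  23,  24]]], shape=(480, 640, 3), dtype=uint8), 'fx': 404.20913206153574, 'fy': 404.20913206153574, 'cx': 315.9428510453964, 'cy': 237.76915228577798, 'k1': -0.0022221490746334887, 'R': array([[ 3.61799703e-04, -9.99999902e-01,  2.54189826e-04],
       [-9.65819813e-01, -2.83543733e-04,  2.59214214e-01],
       [-2.59214117e-01, -3.39285196e-04, -9.65819821e-01]]), 't': array([274.35863962, 458.53603778, 549.18143479])} [261.   0.] [401. 142.]
```

```bash
python3 - <<'E'
from fit import *
D_,E_,C_=load('wD'),load('wE'),load('wC')
print('ring tri',tri((D_,(259.5,293)),(E_,(327,256.5))), atz(D_,(259.5,293),8),atz(E_,(327,256.5),8))
for n,P,x0,v,R,yw in [('plate',cyl(116,8),[456,259,0,0],E_,75,False),('board',boxpts(130,60,14),[642,256,0,-.8],D_,105,True),('S',boxpts(26,26,26),[436,-11,0,0.2],C_,32,True),('S',boxpts(26,26,26),[436,-11,0,-0.2],C_,32,True)]:
    x,e=fit(P,[(v,mask(v,np.array(x0[:3])+[0,0,10],25,R))],x0,False,yw); print(n,x[:3].round(1),round(np.degrees(x[3]),1),round(e,2))
# ring: white pixels, ellipse fit on rays at z=8
for v,c in((E_,(327,256)),(D_,(259,293))):
    g=v['color'].min(2); ys,xs=np.nonzero(g>150); k=np.hypot(xs-c[0],ys-c[1])<43; k&=np.hypot(xs-c[0],ys-c[1])>30
    W=np.array([atz(v,p,8)[:2] for p in np.c_[xs[k],ys[k]]]); M=np.c_[2*W,np.ones(len(W))]; q=np.linalg.lstsq(M,(W**2).sum(1),rcond=None)[0]; print('ring',q[:2].round(1),'R',np.sqrt(q[2]+q[:2]@q[:2]).round(1),len(W))
# chips
for p in((270,86),(238,132)): print(atz(D_,p,17))
E
```

```text
ring tri (array([456.49925126, 262.93448987,   7.99779255]), [0.03997037577341866, 0.03997037577335057]) [456.46217107 262.91676549   8.        ] [456.5368208  262.95394539   8.        ]
plate [456.1 263.3   0. ] 0.0 0.27
board [641.9 261.8   0. ] -39.2 0.39
S [438.9 -10.6   0. ] -15.9 1.41
S [438.9 -10.6   0. ] -15.9 1.41
ring [455.9 263.7] R 38.9 505
ring [455.9 263.7] R 38.9 449
[664.11395305 244.00436889  17.        ]
[623.41435444 275.4649062   17.        ]
```

```bash
python3 - <<'E'
from h import *
D=[180,0,0]
ctrl.move_ptp((631.6,-252.3,110),D)
ctrl.movel((631.6,-252.3,20),100); ctrl.dwell(.3); print(ctrl.sense()['position'])
ctrl.command_gripper(40,30); ctrl.dwell(.2); q=ctrl.sense(); print(q['width'],q['position'],q['force'],q['t'])
if q['width']>55:
    ctrl.movel((631.6,-252.3,140),120); ctrl.dwell(.3); print(ctrl.sense()['width'])
    ctrl.move_ptp((456.1,263.3,140),D); ctrl.dwell(.3)
    s=snap('wrist','wF')
    ctrl.movel((456.1,263.3,34),100); ctrl.dwell(.3); 
    print('hit',ctrl.movel((456.1,263.3,25),10,stop_force=4)); q=ctrl.sense(); print(q['position'],q['force'],q['width'],q['t'])
E
```

```text
[ 631.84141658 -252.3819931    20.44451231]
61.37758390725604 [ 631.58307876 -252.31807894   19.98301433] [-0.42765097 -0.41862954 -0.34825054] 9.0
61.44649020167349
hit True
[456.04650675 263.29496377  27.8906761 ] [-0.15890411 -0.64890189  4.98707364] 61.303074778370146 14.9083
```

```bash
python3 - <<'E'
from h import *
ctrl.command_gripper(87); ctrl.dwell(.2)
ctrl.movel((456.1,263.3,150),150)
ctrl.move_ptp((560,235,230),[180,0,0]); ctrl.dwell(.4); s=snap('wrist','wG'); print(ctrl.sense()['t'], ctrl.sense()['position'])
for y in(135,140.8,-39.2): print(y, ctrl.solve_ik((641.9,261.8,17),[180,0,y]))
E
```

```text
17.675 [559.5790202  235.23052785 229.78536134]
135 [ -0.7447427   58.99305564 -41.29116607  84.93029737  44.77578782
  53.4190343  -10.68414778]
140.8 [ -0.12718518  59.44460245 -42.44812028  84.88760656  45.91281194
  54.01344345  -5.50710917]
-39.2 [ -25.74597205   51.38244884   -0.24841311   86.74631379    0.29078992
   41.87186674 -155.31754643]
```

View pics/wG.png

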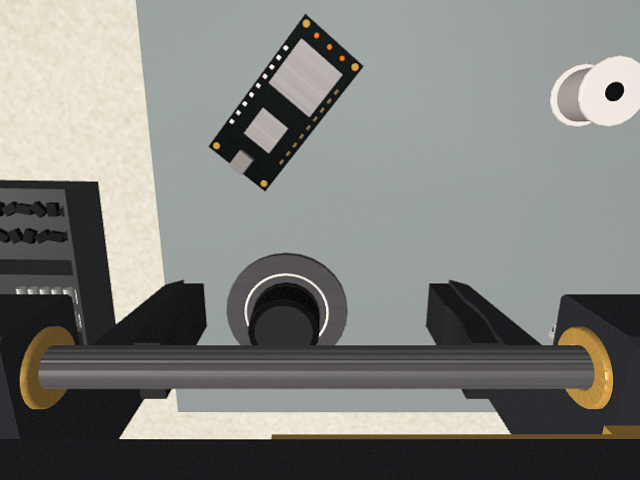

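```bash
python3 - <<'E'
from fit import *
v=load('wG'); x,e=fit(boxpts(130,60,14),[(v,mask(v,np.array([642,262,7]),25,115))],[642,262,0,-.68],False,True); print(x[:3].round(1),np.degrees(x[3]).round(1),e.round(2))
xy=(x[:2]+[641.9,261.8])/2; yaw=180+(np.degrees(x[3])-39.2)/2; print(xy,yaw)
assert np.abs(x[:2]-[641.9,261.8]).max()<3
D=[180,0,yaw]
print(ctrl.solve_ik((456,263.3,65),D))
ctrl.move_ptp((*xy,110),D); ctrl.movel((*xy,17.5),80); ctrl.dwell(.3); print(ctrl.sense()['position'],ctrl.sense()['ee_rot'])
ctrl.command_gripper(40,35); ctrl.dwell(.2); q=ctrl.sense(); print(q['width'],q['position'],q['force'],q['t'])
if q['width']>55:
    ctrl.movel((*xy,130),100); ctrl.dwell(.3); print(ctrl.sense()['width']); snap('side','s1')
    ctrl.move_ptp((456.1,263.3,130),D); ctrl.dwell(.4); print(ctrl.sense()['t'],ctrl.sense()['ee_rot']); snap('side','s2')
a=load('s2')['color'][100:260,170:430]; cv2.imwrite('pics/s2c.png',cv2.resize(a,None,fx=3,fy=3,interpolation=cv2.INTER_CUBIC))
E
```

```text
[641.9 261.9   0. ] -39.2 0.46
[641.88167139 261.84457859] 140.79229840880691
[ -1.74876857  43.77367356 -43.90939379 111.25011522  44.26009942
  43.42884189 -21.04704414]
[642.00631231 261.87655082  17.75803612] [1.79983914e+02 1.10192151e-02 1.40789469e+02]
59.7343958237085 [641.92619438 261.89637546  17.51068005] [-0.37661349  0.10491023 -0.86432795] 21.875
59.65575691984324
24.6667 [ 1.79994145e+02 -1.57256430e-02  1.40761079e+02]
```

View pics/s2c.png

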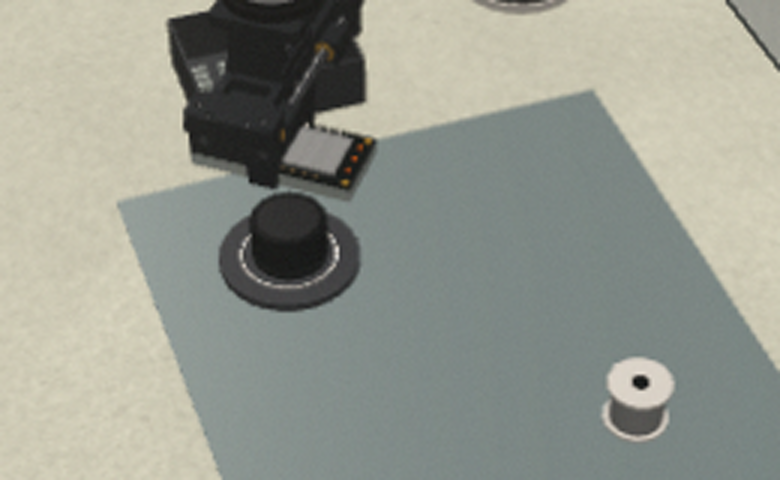

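```bash
python3 - <<'E'
from h import *
p=(456.1,263.3)
ctrl.movel((*p,72),80); ctrl.dwell(.3)
print('hit',ctrl.movel((*p,63.5),8,stop_force=4)); q=ctrl.sense(); print(q['position'],q['force'],q['width'],q['t'])
E
```

```text
hit True
[456.0660231  263.28793092  65.40926819] [-1.60082172 -1.24157191  5.54198357] 59.91152342219624 26.6833
```

```bash
python3 - <<'E'
from fit import *
p=(456.1,263.3)
ctrl.command_gripper(86); ctrl.dwell(.3)
ctrl.movel((*p,160),120)
D=[180,0,0]
for fn,q in [('wH',(530,263,280)),('wI',(530,10,180)),('wJ',(530,-40,180)),('wK',(550,-220,190)),('wL',(540,-265,190))]:
    ctrl.move_ptp(q,D); ctrl.dwell(.3); snap('wrist',fn)
print(ctrl.sense()['t'])
def tile(fn,X):
    s=load(fn);c=np.clip(proj(s,X).astype(int)-65,0,[510,350]);im=s['color'][c[1]:c[1]+130,c[0]:c[0]+130]
    im=cv2.resize(im,(390,390),interpolation=cv2.INTER_CUBIC)
    for k in range(0,130,10): cv2.line(im,(3*k,0),(3*k,8 if k%50 else 16),(0,0,255),1);cv2.line(im,(0,3*k),(8 if k%50 else 16,3*k),(0,0,255),1)
    print(fn,c); return im
m=np.vstack([np.hstack([tile('wI',[438,-11,13]),tile('wJ',[438,-11,13])]),np.hstack([tile('wK',[456,-248,17]),tile('wL',[456,-248,17])])])
cv2.imwrite('pics/m2.png',cv2.resize(m,(600,600)))
for n,P,x0,vs,R in [('S',boxpts(26,26,26),[438,-11,0,-.28],['wI','wJ'],45),('L',boxpts(40,40,34),[456,-248,0,.78],['wK','wL'],60)]:
    views=[(load(f),mask(load(f),np.array(x0[:3])+[0,0,13],25,R)) for f in vs]
    for zf in(True,False):
        x,e=fit(P,views,x0,zf,True); print(n,x[:3].round(1),np.degrees(x[3]).round(1),e.round(2))
E
```

```text
34.4083
wI [277 264]
wJ [216 264]
wK [286 263]
wL [231 252]
S [477.6 -10.8  92.1] -7.4 14.49
S [427.   -2.1   0. ] -40.2 21.08
L [ 491.3 -245.2   91.9] 59.5 14.4
L [ 451.  -248.3    0. ] 45.3 25.99
```

View pics/m2.png

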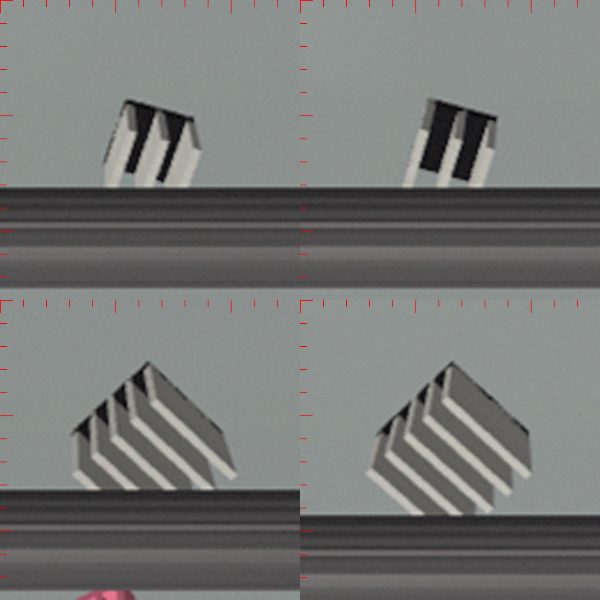

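View pics/wH.png

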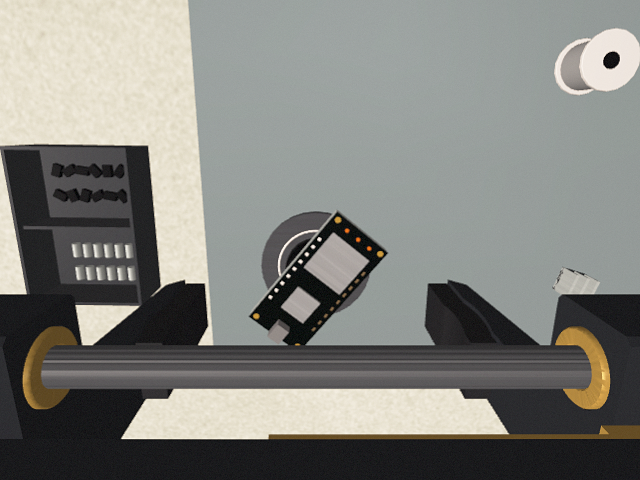

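```bash
python3 - <<'E'
from fit import *
I,J,K,L=[load(k) for k in('wI','wJ','wK','wL')]
P={}
for n,a,b in[('Sl',(I,(332,307.3)),(J,(273.2,306.5))),('Sr',(I,(361.5,315.1)),(J,(300.9,314.3))),('Lb',(K,(351,289.9)),(L,(296.9,278.9))),('Ll',(K,(317.2,320.2)),(L,(264.4,309.6))),('Lr',(K,(382.2,321.1)),(L,(330.2,309.6)))]:
    X,r=tri(a,b); w=(atz(*a,0)+atz(*b,0))/2; P[n]=w[:2]; print(n,X.round(1),np.round(r,1),atz(*a,0)[:2].round(1),atz(*b,0)[:2].round(1))
e=P['Sr']-P['Sl']; print('S edge',np.linalg.norm(e),'yaw',np.degrees(np.arctan2(e[1],e[0]))+90); u=e/np.linalg.norm(e); n=np.array([u[1],-u[0]]); n=n if n[0]<0 else -n
print('S c',(P['Sl']+P['Sr'])/2+13*n)
print('L c',(P['Ll']+P['Lr'])/2,np.linalg.norm(P['Lb']-P['Ll']),np.linalg.norm(P['Lb']-P['Lr']))
e=P['Lr']-P['Lb'];print('L fin yaw',np.degrees(np.arctan2(e[1],e[0])))
# other: refit L and S from top-view frames with wC
for n,P0,x0,vs,R,th in [('S',boxpts(26,26,26),[438,-11,0,-.28],['wC'],28,14),('L',boxpts(40,40,34),[456,-248,0,.78],['wA','wB'],45,14)]:
    views=[]
    for f in vs:
        s=load(f); c=proj(s,np.array(x0[:3])+[0,0,13]).astype(int); import fit as F
        F.BG=np.median(s['color'][c[1]-40:c[1]-34,c[0]-30:c[0]+30].reshape(-1,3),axis=0)
        views.append((s,mask(s,np.array(x0[:3])+[0,0,13],th,R)))
    x,e=fit(P0,views,x0,False,True); print(n,x.round(2),np.degrees(x[3]),e)
E
```

```text
Sl [449.9  -2.6  -4.8] [0.2 0.2] [451.9  -2.4] [452.3  -3.2]
Sr [448.1 -26.5   6.3] [0.2 0.2] [444.8 -27.3] [445.2 -26.2]
Lb [ 485.1 -247.9    4.3] [0.1 0.1] [ 483.4 -248.3] [ 483.4 -247.7]
Ll [ 456.1 -219.6    2.2] [0. 0.] [ 455.  -219.6] [ 455.1 -219.3]
Lr [ 455.5 -276.     1.5] [0.4 0.4] [ 454.3 -276.2] [ 455.2 -276.2]
S edge 25.008542519013655 yaw -16.422932583361842
S c [436.0985003  -11.10146369]
L c [ 454.91782228 -247.8344224 ] 40.22932501972767 40.1841207961369
L fin yaw -135.4568739147353
S [ 4.3743e+02 -1.0210e+01  0.0000e+00 -2.9000e-01] -16.56937032359494 0.36669982920692307
L [ 456.3  -247.53    0.      0.79] 45.041701603266695 0.4820211376533435
```

```bash
cat > board.py <<'E'
from fit import *
def chips(s,c0=(456.1,263.3),yaw=-39.2,side=1):
    a=np.radians(yaw);u=np.array([np.cos(a),np.sin(a)]);out=[]
    for d in(28,-24):
        X=np.array([*(np.array(c0)+d*u),65]); c=proj(s,X)
        m=(s['color'].min(2)>95).astype(np.uint8)
        n,l,st,ce=cv2.connectedComponentsWithStats(m); k=min([k for k in range(1,n) if st[k,4]>150],key=lambda k:np.linalg.norm(ce[k]-c))
        out.append((atz(s,ce[k],65)[:2],st[k,4]))
    (L,aL),(S,aS)=out; v=L-S; print('chip dist',np.linalg.norm(v).round(1),'areas',aL,aS)
    v/=np.linalg.norm(v); return L,S,((L-28*v)+(S+24*v))/2,np.degrees(np.arctan2(v[1],v[0]))
E
python3 - <<'E'
from board import *
print(chips(load('wH')))
D=[180,0,45]; p=(455.7,-247.7)
ctrl.command_gripper(58)
ctrl.move_ptp((*p,110),D); ctrl.movel((*p,18),80); ctrl.dwell(.3); print(ctrl.sense()['position'])
ctrl.command_gripper(25,12); ctrl.dwell(.2); q=ctrl.sense(); print(q['width'],q['position'],q['force'],q['t'])
if q['width']>36:
    ctrl.movel((*p,150),100); ctrl.dwell(.2); print(ctrl.sense()['width'])
E
```

```text
chip dist 52.1 areas 2110 761
(array([478.47800276, 245.04598053]), array([438.01386772, 277.84792384]), array([456.69229575, 262.70639822]), np.float64(-39.02969037042915))
[ 455.80272181 -247.83806816   18.2223522 ]
40.15689499238549 [ 455.73875683 -247.74736219   18.01676476] [-0.11399254  0.61587483  0.39250591] 37.875
39.63403444181495
```

```bash
python3 - <<'E'
from board import *
D=[180,0,141]; p=(478.5,245.1)
ctrl.move_ptp((*p,150),D); ctrl.dwell(.3); print(ctrl.sense()['width'],ctrl.sense()['ee_rot'])
ctrl.movel((*p,90),80); ctrl.dwell(.3)
print('hit',ctrl.movel((*p,81),8,stop_force=2.5)); q=ctrl.sense(); print(q['position'],q['force'],q['width'],q['t'])
s=snap('side','s3'); crop('s3',200,110,160,110,4)
E
```

```text
40.098022290469856 [-1.79989332e+02  1.42857643e-02  1.40943499e+02]
hit True
[478.50657268 245.07878943  83.02391755] [-0.2478275  -0.39737287  5.35786816] 40.0956840985122 43.6667
```

View pics/s3_c200_110.png

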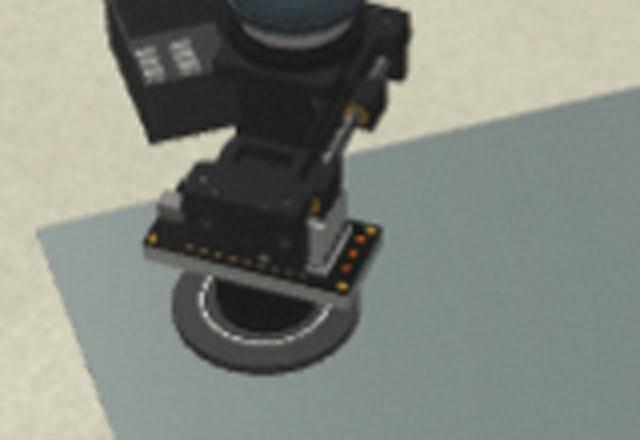

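```bash
python3 - <<'E'
from board import *
ctrl.command_gripper(58); ctrl.dwell(.3); ctrl.movel((478.5,245.1,170),100)
ctrl.move_ptp((530,263,280),[180,0,0]); ctrl.dwell(.3); snap('wrist','wM'); crop('wM',200,180,220,170,3)
p=(436.9,-10.6)
for y in(-16.5,163.5): print(ctrl.solve_ik((*p,17),[180,0,y]))
D=[180,0,-16.5]
ctrl.command_gripper(44)
ctrl.move_ptp((*p,110),D); ctrl.movel((*p,17),80); ctrl.dwell(.3); print(ctrl.sense()['position'])
ctrl.command_gripper(12,10); ctrl.dwell(.2); q=ctrl.sense(); print(q['width'],q['position'],q['force'],q['t'])
if q['width']>22:
    ctrl.movel((*p,170),100); ctrl.dwell(.2); print(ctrl.sense()['width'])
E
```

```text
[   4.73711153   36.57692405  -11.10945586  125.41704932   19.99292248
   19.62283782 -129.64074913]
[ 28.27355971  43.23594921 -40.03996911 124.13624756  54.9864578
  32.55152811  20.03002305]
[437.0598603  -10.64026013  17.21415143]
25.504876864960544 [436.90931672 -10.60851508  17.01465147] [-0.05061406 -0.33431655  1.08562559] 51.55
25.653711607097247
```

View pics/wM_c200_180.png

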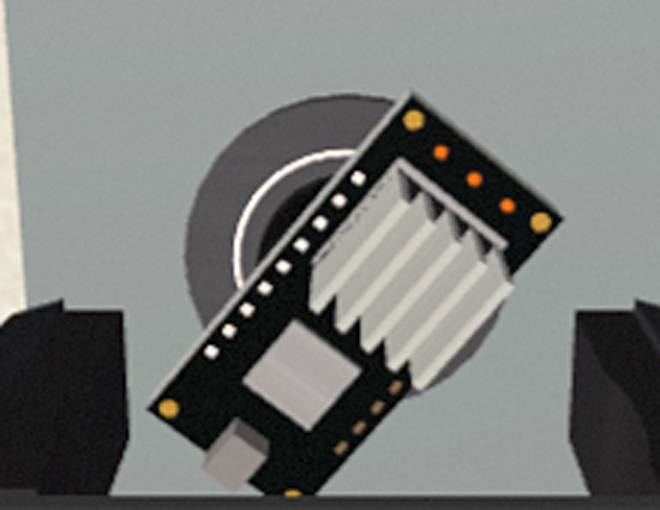

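```bash
python3 - <<'E'
from board import *
print('small chip',atz(load('wM'),(300.7,305),65))
D=[180,0,141]; p=(438.0,277.8)
ctrl.move_ptp((*p,170),D); ctrl.dwell(.3); print(ctrl.sense()['width'],ctrl.sense()['ee_rot'])
ctrl.movel((*p,89),80); ctrl.dwell(.3)
print('hit',ctrl.movel((*p,80),8,stop_force=2.5)); q=ctrl.sense(); print(q['position'],q['force'],q['width'],q['t'])
if abs(q['position'][2]-82)<2:
    ctrl.command_gripper(44); ctrl.dwell(.3); ctrl.movel((*p,190),100)
    ctrl.move_ptp((520,263,300),[180,0,0]); ctrl.dwell(.5); snap('wrist','wN'); crop('wN',200,180,220,170,3); snap('side','s4'); crop('s4',200,110,160,110,4); print(ctrl.sense()['t'])
E
```

```text
small chip [437.68725831 277.152059    65.        ]
25.860573981375335 [-1.79991124e+02  1.64668598e-02  1.40962015e+02]
hit True
[437.9514686  277.7861065   82.03117056] [-1.01224842  0.54643496  5.25763193] 25.825134700549032 57.6083
61.9417
```

View pics/wN_c200_180.png

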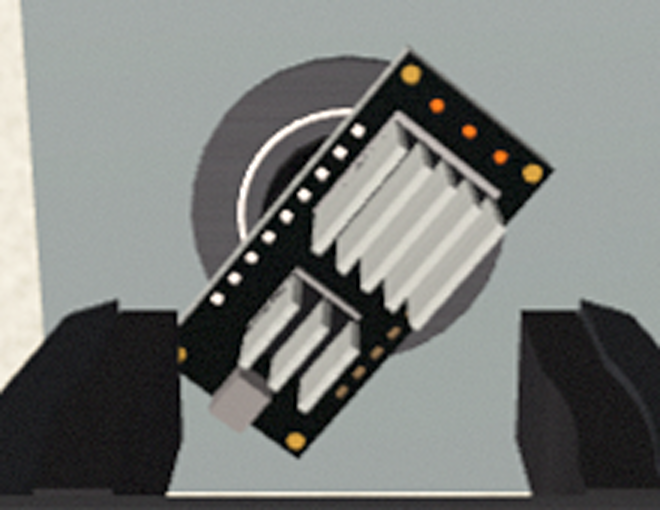

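View pics/s4_c200_110.png

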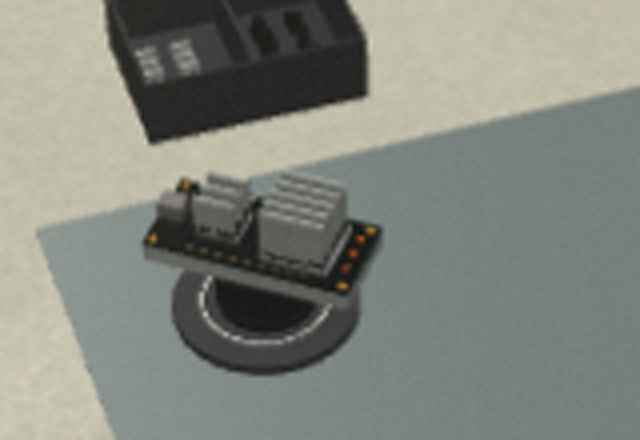

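```bash
python3 -c "
from station import ctrl
ctrl.job_done(); print(ctrl.sense()['t'])"
```

```text
the job is handed in; nothing more can be done
the job is handed in; nothing more can be done
```

The test board is set up and the job is handed in, at about 62 s on the robot's clock against the 123 s limit. I placed the stand in the plate's ring, then the board on the stand, the larger silver sink on the larger chip, and the smaller sink on the smaller chip. Each was lowered slowly until it touched, and each touched down within 0.2 mm of its expected height before I released it.

**Last checks:**
- The final wrist and side pictures show the stand upright in the ring, the board level on it, and both sinks upright on their chips with fins along the board.
- After placing, the board centre measured about 0.8 mm from the target, turned 0.2° from where I meant it.
- By eye, the sinks sit 1–2 mm towards the small-chip end, inside the 8 mm allowance.
- I never moved the arm near the pink and yellow look-alikes. The spool, meter and bin were never knowingly touched, and I did not measure them again at the end.

**Checks that failed or disagreed:**
- One close pair of wrist views was partly hidden by the gripper bar, so the automatic fit on it failed. I used corners read by hand and the earlier views instead, and these agreed to about 1.5 mm.
- The height fit for the larger sink came out about 8 mm low. Triangulating its base corners put them 1.5–4 mm above the bench, so I took it as standing on the bench.
- The smaller sink's two base corners triangulated to -5 and +6 mm, so I took it as standing on the bench too.

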